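# Blow the dust off a porcelain jug with the bench air gun

## Task

Dust off the unglazed jug: take it from the ware board and set it down gently, upright in the middle of the small metal wheel in front of the air gun's nozzle, with its handle pointing straight away from the nozzle (over the orange mark), and let go. Then pull the red air-valve knob fully out, squeeze the gun's orange trigger all the way and hold it for a second, let it spring back, and push the knob fully home again. Leave the jug on the wheel and do not shift or knock over the vase, tub or jar.

Things in the scene. Friction and masses are not known exactly. Their poses are not given: they have to be found in the camera images.
- gun_stand: Fixed stand: grey base 100 x 360 x 12 mm with a blue air gun lying on its side and a wheel. Origin on the table; nozzle points to -y, grip extends to -x, z up. In this frame (mm): barrel at x 50, y 35 to -80, z 83 to 117; nozzle tip (50, -135, 100); grip x -75 to 30, y 0 to 24, z 86 to 114, plus an 18 mm nipple; trigger on its -y side; 70 mm free below; wheel centre (50, -220).
- grip_mid (a point): Centre of the blue grip bar beside the squeezing point, 100 mm above the table. The grip is 24 mm thick along the stand's y and 28 mm high, and does not move.
- trigger_pad (a point): Squeezing point mid-way along the orange trigger blade (85 x 8 x 20 mm high), 55 mm from its upright hinge pin at (25, -10, 100) mm in the gun_stand frame. Grip plus trigger here span, along the stand's y, 52 mm at rest (y 24 to -28 mm) and 38 mm fully squeezed (y 24 to -14 mm).
- trigger (a joint): Trigger angle, rad: 0 = released (spring rest), 0.25 = squeezed fully to its stop. Sprung: about 4 N at rest to 10 N at the stop, at the squeezing point.
- nozzle_tip (a point): Tip of the steel nozzle, 12 mm thick, 100 mm above the table, 85 mm from the wheel's axis.
- wheel_top (a point): Centre of the top face of the round aluminium wheel, 120 mm in diameter, 30 mm above the table; it does not turn. The jug belongs here.
- handle_mark (a point): Point 58 mm from the wheel's centre straight away from the nozzle, beyond the orange mark on the wheel; the jug's handle belongs above it.
- jug: Unglazed cream jug, 118 mm tall, about 0.25 kg, loose, upright. Origin at the centre of its underside, z up, handle towards its +x. Belly 74 mm in diameter (25 to 48 mm up), neck 43 mm in diameter from 76 to 102 mm up (best gripped here from above), collar flaring to 50 mm at the top. Starts anywhere on the board, any yaw.
- jug_handle (a point): Outermost middle of the jug's loop handle (10 mm thick bar), 58 mm out from the jug's axis, 75 mm up; the handle joins the neck 98 mm up.
- valve_block: Fixed aluminium valve block 75 x 80 x 85 mm on a 110 mm square foot, placed and turned differently each time; origin on the table under the middle of its front face; the knob sticks out to its -x.
- valve_knob (a point): Centre of the red round knob, 38 mm in diameter and 24 mm thick along the block's x, axis level and 55 mm above the table, on a 14 mm stem, 40 mm in front of the block's face when home and 75 mm when out.
- valve (a joint): Valve slide, m: 0 = fully home (shut), 0.035 = fully out (open). It slides along the block's -x as it is pulled, takes about 4 N, and stays where it is left.
- ware_board: Fixed plywood board 270 x 270 x 12 mm on the table; jug, vase and tub stand on it in any arrangement. Origin at the centre of its underside.
- vase: Bystander, loose: blue glazed vase, 170 mm tall, 66 mm greatest diameter. Origin at the centre of its underside.
- tub: Bystander, loose: white tub with a lid, 100 mm tall, 84 mm in diameter. Origin at the centre of its underside.
- glaze_jar: Bystander, loose: glass jar with a green lid, 70 mm tall, 66 mm in diameter, on the table between robot and gun. Origin at the centre of its underside.

How it is judged (in metres and radians):
On the way, in this order (a step that is already met when the one before it is completed fails the run):
1. the jug stands upright on the wheel, centred within 22 mm, its handle within 32 mm of the mark, let go (horizontal distance between jug and wheel_top below 0.022 m and horizontal distance between jug_handle and handle_mark below 0.032 m and height (world z) of jug between 0.026 and 0.036 m and angle between jug's own z axis and vertical below 0.12 rad and contact force between jug and the fingers below 0.1 N and linear speed of jug below 0.02 m/s), for 0.2 s.
2. the valve knob is pulled out (at least 30 of 35 mm) (value of joint valve above 0.03 m), for 0.2 s.
3. with the knob out and the jug in place, the trigger is squeezed (at least 0.21 of 0.25 rad) and held for 0.6 s (value of joint trigger above 0.21 rad and value of joint valve above 0.028 m and horizontal distance between jug and wheel_top below 0.022 m and horizontal distance between jug_handle and handle_mark below 0.032 m and height (world z) of jug between 0.026 and 0.036 m and angle between jug's own z axis and vertical below 0.12 rad), for 0.6 s.
4. the trigger has sprung back, with the knob still out (value of joint trigger below 0.03 rad and value of joint valve above 0.026 m), for 0.1 s.
At the end, for the whole second after the job is handed in: The jug stands upright and still on the wheel, centred within 22 mm, its handle within 32 mm of the mark; the trigger is released (under 0.03 rad) and the valve knob is home (within 5 mm) (horizontal distance between jug and wheel_top below 0.022 m and horizontal distance between jug_handle and handle_mark below 0.032 m and height (world z) of jug between 0.026 and 0.036 m and angle between jug's own z axis and vertical below 0.12 rad and value of joint valve below 0.005 m and value of joint trigger below 0.03 rad and linear speed of jug below 0.02 m/s); the robot touches nothing.
It fails at once if the vase, tub or glaze jar is shifted more than 30 mm or tipped (distance of any of vase, tub, glaze_jar from where it was at the start of the episode above 0.03 m or angle between any of vase, tub, glaze_jar's own z axis and vertical above 0.4 rad).
It fails at once if the jug is tipped over (angle between jug's own z axis and vertical above 0.7 rad).
It fails at once if the jug is dropped or thrown (over 0.5 m/s, not held) (contact force between jug and the fingers below 0.1 N and linear speed of jug above 0.5 m/s).
It fails at once if the jug is set down hard (over 60 N on the wheel's stand) (contact force between jug and gun_stand above 60 N).
It also fails if it takes over 72 s, if anything falls off the work surface, if the arm or the gripper's body presses on something with over 40 N, if the wrist force passes 120 N, or if a joint passes its speed limit or range.

## Robot

A 6-joint arm with a two-finger parallel gripper is mounted at the origin on the work surface. World frame = base frame: x ahead of the robot, y to its left, z up, the work surface at z = 0. Lengths are in mm, angles in rad, forces in N, time in s.
With the tool pointing down it reaches from about 400 to 925 mm from the base axis. Payload 12.5 kg.
Tool frame: the origin (TCP) lies at the very end of the fingers, on their centre line; the grasp point (between the pads) lies behind it (env.grip_depth is the z of the grasp point in the tool frame, in mm); z points along the fingers, y is the line along which they close (so a half turn about z gives the same grasp; the last joint's range is limited). The gripper opens to 95 mm and grips with 3 to 60 N. Pads are 20 mm wide; open, the fingers measure 119 mm over their backs; the gripper's body (75 mm by 180 mm) begins 59 mm behind the grasp point.
Start: joints at [-1.281, 0.491, 1.559, -0, 1.092, -0.106], TCP at [240.99, -576.689, 214.661] pointing down, gripper open.
Joint ranges: [-3.1, 3.1], [-0.84, 2.19], [0.05, 2.79], [-1.13, 4.28], [0.06, 2.93], [-2.69, 2.69]. Speed limits (rad/s): [2.22, 2.22, 2.79, 3.14, 3.14, 3.14].

## Interface

Orientations are given as [roll, pitch, yaw] about the fixed x, y, z axes, in that order (R = Rz(yaw) Ry(pitch) Rx(roll)).
In Python, from cell import env, optics gives the robot as it stands.
- The arm moves only by the tool step_arm, never from a script. Its argument "moves" is a list of rows, each an object of numbers: "tx", "ty", "tz": the shift along the tool's x, y, z in mm; "roll": the turn about the tool's z in rad. In form: [{"tx": .., "ty": .., "tz": .., "roll": ..}, ...]. A call has 1 to 12 rows; each row is the pose to reach, as a shift and turn from the pose commanded when the call began, along the tool's axes at that moment; what a row does not reach only later rows make up. A row lasts 1/12 s, in which the tool goes at most 41.7 mm and 7.16 degrees, less where a joint would pass 70% of its speed; a pose out of reach is approached as far as the arm can. A call with a gripper value outside its range is refused whole. "grip" is the finger opening in mm, from 0 to 95.1, set as the call begins (left out, the last holds). The fingers move at their own pace and stop on an object; the grip force is fixed at half the most. Time passes only in rows, so rows that repeat a pose let the fingers close. It gives the time, the measured TCP pose, the force, the opening and the grip force at its end, in the units of the state.
- env.state(): the state, without advancing time (a new reading comes with each control period).
- optics.read_camera(name): name is "scene" or "top" or "wrist"; returns a dict with "pixels" (480x640x3 uint8, blue, green, red), "mtx" (3x3 intrinsics, pixels), "view" (4x4, takes a point from world to camera coordinates). Camera axes: x right, y down, z forward; pixel columns grow to the right and rows downward; lengths in mm; the calibration is good to about 2 mm. A picture is of the moment at which its call begins. There is no depth.
- env.job_done(): hands the job in; it is judged then, once.
The state is a dict: "t": time; "joints": joint angles; "qvel": joint speeds; "tau": joint torques, N m; "eef_pos": TCP position; "tcp_rot": TCP orientation; "ft_force": force on the tool from outside, world axes, zero at the start; "moment": the same for the moment, N m; "opening": opening from 0.0 (shut) to 1.0 (fully open); "grip_force": force on a finger pad.
Only numpy, scipy, OpenCV 4.12 (cv2) and the standard library are available. Lean on these libraries where they do the work, as an engineer would, in place of code of your own. Each camera call takes 0.05 s, during which the arm holds its last target. There are 200 camera calls.

## Working session

There is one attempt and no reset: what is moved stays moved. The work goes in short steps, Python scripts to look and compute and a tool call to move; the robot and the scene stay as the last step left them, time stands still between calls to the robot, and variables do not carry over. Pictures are saved under pics/ and viewed, at most 11 in all, crops included, and the job is handed in when it is done.

Besides the shell and the picture viewer there is one more tool, called after ">>>" as name(argument=value, ...) on one line, values as JSON. step_arm: Moves the arm, as the interface text tells. Its arguments: {"type":"object","properties":{"moves":{"type":"array"},"grip":{"type":"number"}},"required":["moves"]}

```bash
mkdir -p pics; ls; python3 - <<'E'
from cell import env, optics
import cv2,numpy as np
print(env.state(), env.grip_depth)
for n in ("scene","top","wrist"):
    d=optics.read_camera(n); cv2.imwrite(f"pics/{n}0.png",d["pixels"]); print(n,d["mtx"].tolist(),np.round(d["view"],4).tolist())
E
```

```text
pics
{'t': 0.0, 'joints': array([-1.28058905e+00,  4.91552266e-01,  1.55945951e+00, -1.41598813e-05,
        1.09171895e+00, -1.05592204e-01]), 'qvel': array([-7.07828190e-05, -3.84910165e-04,  4.99841357e-04,  9.23633127e-04,
       -2.61039721e-04,  2.61676954e-04]), 'tau': array([-1.43071076e-03, -6.12650943e+01, -2.58182609e+01,  6.91064307e-02,
        4.82315524e-02, -9.88791453e-05]), 'eef_pos': array([ 240.91525684, -576.42570078,  214.06282392]), 'tcp_rot': array([-3.14045960e+00, -1.07459319e-04,  3.95805958e-01]), 'ft_force': array([0.26041842, 0.30732357, 0.34464104]), 'moment': array([0.02004488, 0.00680281, 0.07573654]), 'grip_force': 0.0, 'opening': 0.9968430786947545} -18.8
scene [[618.6825672156098, 0.0, 303.6504917434692], [0.0, 618.6825672156098, 236.77995057414313], [0.0, 0.0, 1.0]] [[-0.4229, 0.906, -0.0177, 218.0683], [0.7367, 0.3324, -0.589, -364.8564], [-0.5277, -0.2621, -0.808, 1607.64], [0.0, 0.0, 0.0, 1.0]]
top [[463.9549032853632, 0.0, 318.3776221471048], [0.0, 463.9549032853632, 240.23077461721024], [0.0, 0.0, 1.0]] [[-0.0116, -0.9999, -0.0065, 25.1801], [-0.9906, 0.0124, -0.1364, 546.6427], [0.1364, 0.0049, -0.9906, 881.2488], [0.0, 0.0, 0.0, 1.0]]
wrist [[418.4523653807065, 0.0, 318.66293100666945], [0.0, 418.4523653807065, 237.38488379691265], [0.0, 0.0, 1.0]] [[0.3865, -0.9223, -0.0013, -623.7532], [-0.8876, -0.3723, 0.2714, -32.5169], [-0.2508, -0.1037, -0.9625, 390.7712], [0.0, 0.0, 0.0, 1.0]]
```

View pics/scene0.png

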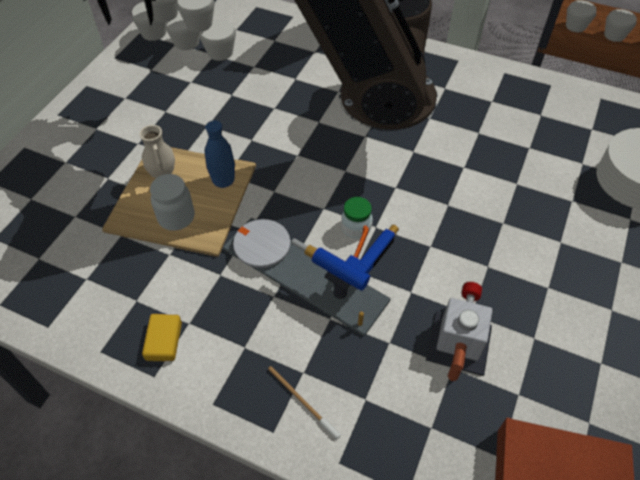

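View pics/top0.png

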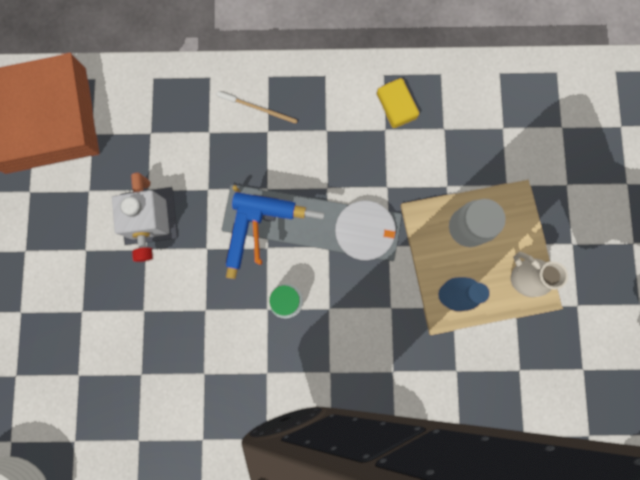

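The scene view shows the jug (rim at about 152,134), vase (220,155), tub (172,200), wheel (262,244), gun, jar and red knob (472,291). In the top view, the jug rim is at (551,275) with its handle towards (524,262). The wheel is at (365,230), its orange mark at (389,234), the trigger at (257,240), the knob at (142,254) and the jar at (285,301).

```bash
cat > h.py <<'E'
import cv2,numpy as np
from cell import env,optics
def ray(d,p):
    R=d["view"][:3,:3];t=d["view"][:3,3]
    v=R.T@np.linalg.inv(d["mtx"])@[p[0],p[1],1.]; return -R.T@t, v/np.linalg.norm(v)
def plane(d,p,z):
    c,v=ray(d,p); return c+v*(z-c[2])/v[2]
def tri(d1,p1,d2,p2):
    P=[d["mtx"]@d["view"][:3] for d in(d1,d2)]
    X=cv2.triangulatePoints(P[0],P[1],np.array(p1,float),np.array(p2,float))[:,0]; return X[:3]/X[3]
def proj(d,X):
    q=d["mtx"]@(d["view"]@np.r_[X,1])[:3]; return q[:2]/q[2]
def blobs(d,lo,hi,amin=25):
    m=cv2.inRange(cv2.cvtColor(d["pixels"],cv2.COLOR_BGR2HSV),np.array(lo),np.array(hi))
    n,l,s,c=cv2.connectedComponentsWithStats(m)
    return [(s[i,4],c[i].round(1),s[i,:4],cv2.minAreaRect(np.argwhere(l==i)[:,::-1].astype(np.float32))) for i in range(1,n) if s[i,4]>=amin]
E
python3 - <<'E'
from h import *
for n in("top","scene"):
    d=optics.read_camera(n); np.save(n+"0.npy",d,allow_pickle=True)
    for k,lo,hi in(("green",(45,100,40),(85,255,255)),("red",(0,180,60),(4,255,255)),("red2",(172,150,60),(180,255,255)),("orange",(5,170,150),(16,255,255)),("blue",(108,180,90),(125,255,255)),("brass",(14,120,80),(24,255,255))):
        for b in blobs(d,lo,hi):
            if b[0]<6000: print(n,k,b[0],b[1],b[2].tolist(),np.round(b[3][1],1),round(b[3][2]))
    p=d["pixels"]
    c=p[200:320,470:600] if n=="top" else p[110:190,120:190]
    cv2.imwrite(f"pics/jug_{n}.png",cv2.resize(c,None,fx=5,fy=5,interpolation=cv2.INTER_CUBIC)[:600])
a=cv2.imread("pics/jug_top.png");b=cv2.imread("pics/jug_scene.png")
a=cv2.resize(a,(430,397));b=cv2.resize(b,(350,400))[:397]
cv2.imwrite("pics/jug.png",np.hstack([a,b]))
E
```

```text
top green 662 [284.1 300. ] [270, 286, 29, 29] [28. 28.] 90
top red 188 [141.6 254.2] [133, 249, 18, 12] [11. 17.] 90
top orange 141 [256.2 244.1] [254, 222, 7, 42] [41.4  4.9] 84
top orange 42 [389.  233.5] [385, 231, 9, 6] [8.4 4.5] 11
top blue 1471 [251.6 219.8] [227, 194, 67, 73] [59.4 72.1] 8
top brass 357 [397.8 106.2] [377, 78, 42, 50] [43.8 31.2] 67
top brass 88 [299.2 211.4] [295, 207, 10, 10] [9. 9.] 90
top brass 63 [256.1 245.1] [254, 224, 6, 39] [38.3  3. ] 84
top brass 34 [389.  233.6] [385, 231, 9, 6] [8.  3.9] 11
top brass 33 [140.7 233.9] [134, 233, 15, 4] [ 2.9 14.1] 85
top brass 69 [231.  273.1] [227, 269, 9, 9] [8. 8.] 90
scene green 563 [357.2 208.4] [344, 196, 28, 26] [25. 27.] 90
scene red 196 [471.8 289.5] [463, 283, 19, 17] [17.5 15. ] 14
scene orange 80 [361.4 240.6] [355, 226, 13, 30] [ 3.2 30.7] 20
scene orange 35 [243.4 230.5] [239, 228, 9, 6] [8. 4.] 27
scene blue 1331 [355.6 260. ] [314, 230, 80, 56] [57.8 61.9] 31
scene brass 35 [393.8 228.4] [390, 225, 8, 8] [6.4 4.9] 45
scene brass 74 [309.7 250.5] [305, 246, 11, 11] [8.  9.4] 27
scene brass 1497 [161.6 336.9] [142, 313, 40, 48] [33.  49.2] 12
scene brass 125 [291.3 389.7] [270, 368, 50, 50] [69.3  2.1] 45
```

View pics/jug.png

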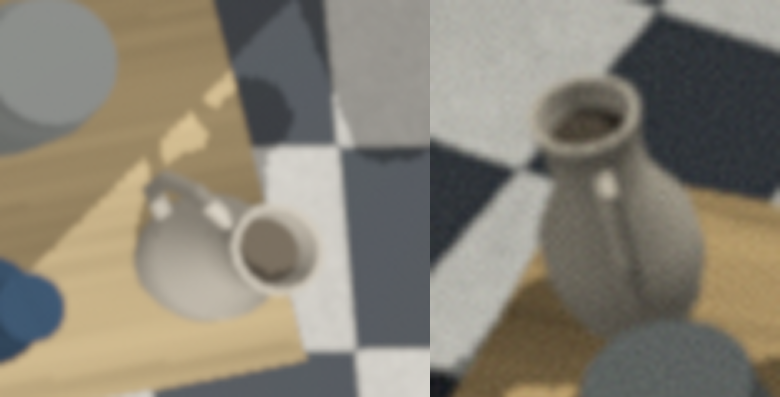

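The close-up shows the jug rim centre at top (553,275) and scene (151,133.5). The handle's outermost middle is at top (517,256) and scene (159.6,157).

```bash
python3 - <<'E'
from h import *
T=np.load("top0.npy",allow_pickle=True).item();S=np.load("scene0.npy",allow_pickle=True).item()
r=lambda n,v:print(n,np.round(v,1))
r("rim",tri(T,(553.1,275.3),S,(151.2,133.4))); r("rim130",plane(T,(553.1,275.3),130)); r("rim130s",plane(S,(151.2,133.4),130))
r("handle",tri(T,(516.9,255.9),S,(159.6,157))); r("h87",plane(T,(516.9,255.9),87))
r("join",tri(T,(541,267),S,(155.4,146.6)))
def disc(d,x0,y0,x1,y1,lo):
    g=cv2.cvtColor(d["pixels"],cv2.COLOR_BGR2HSV)[y0:y1,x0:x1]
    m=cv2.inRange(g,np.array([0,0,lo]),np.array([180,40,255]))
    c=max(cv2.findContours(m,0,1)[0],key=cv2.contourArea); e=cv2.fitEllipse(cv2.convexHull(c)); return (e[0][0]+x0,e[0][1]+y0),e[1]
w1=disc(T,330,190,402,265,140); w2=disc(S,228,215,296,272,140); print(w1,w2)
r("wheel",tri(T,w1[0],S,w2[0])); r("wheel30",plane(T,w1[0],30))
r("mark",tri(T,(389,233.5),S,(243.4,230.5)));r("mark30",plane(T,(389,233.5),30))
r("brassnoz",tri(T,(299.2,211.4),S,(309.7,250.5)))
r("nipple",tri(T,(231,273.1),S,(393.8,228.4)))
r("trig",tri(T,(256.2,244.1),S,(361.4,240.6)))
r("knob",tri(T,(141.6,254.2),S,(471.8,289.5)));r("jar",plane(T,(284.1,300),70));r("vase",plane(T,(479,293),182));r("tub",plane(T,(484,220),112))
r("bonnet55",plane(T,(140.7,233.9),60))
d=optics.read_camera("top")["pixels"][170:275,90:180]
cv2.imwrite("pics/valve.png",cv2.resize(d,None,fx=5,fy=5,interpolation=cv2.INTER_CUBIC))
E
```

```text
rim [ 466.2 -391.6  129.2]
rim130 [ 466.9 -393.1  130. ]
rim130s [ 466.9 -389.7  130. ]
handle [ 505.5 -344.6  110.7]
h87 [ 506.1 -350.3   87. ]
join [ 481.4 -378.   108.9]
((361.83073806762695, 215.7335605621338), (66.2593765258789, 92.67650604248047)) ((261.39337158203125, 242.08401489257812), (44.42056655883789, 55.74824523925781))
wheel [588.6 -62.4  63.7]
wheel30 [596.6 -69.3  30. ]
mark [ 558.8 -121.3   33.9]
mark30 [ 559.8 -122.7   30. ]
brassnoz [592.4  51.7 105.5]
nipple [478.2 179.5 107.8]
trig [531.2 132.9 107.3]
knob [520.4 359.5  62.1]
jar [430.   84.1  70. ]
vase [ 436.6 -244.   182. ]
tub [ 570.1 -284.4  112. ]
bonnet55 [560.5 363.   60. ]
```

View pics/valve.png

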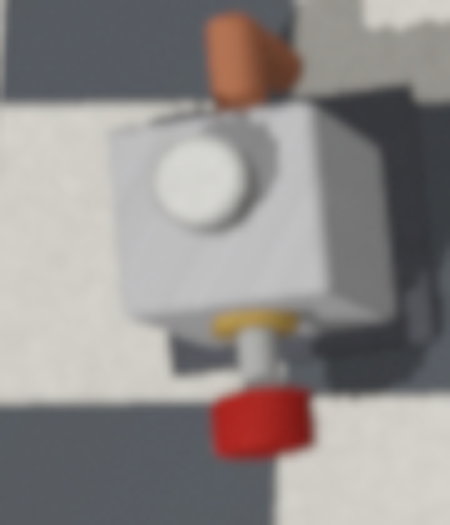

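The valve crop shows the red knob at about (142,254), with block edges tilted about 6°, so block yaw is about +0.11. Now I'll hover above the jug.

>>> step_arm(moves=[{"tx": 35,"ty": -10,"tz": -10,"roll": -0.1},{"tx": 70,"ty": -20,"tz": -20,"roll": -0.2},{"tx": 105,"ty": -30,"tz": -26,"roll": -0.3},{"tx": 140,"ty": -42,"tz": -26,"roll": -0.42},{"tx": 175,"ty": -52,"tz": -26,"roll": -0.54},{"tx": 210,"ty": -63,"tz": -26,"roll": -0.66},{"tx": 245,"ty": -73,"tz": -26,"roll": -0.78},{"tx": 270,"ty": -80,"tz": -26,"roll": -0.9},{"tx": 280,"ty": -84,"tz": -26,"roll": -1.0},{"tx": 280,"ty": -84,"tz": -26,"roll": -1.054},{"tx": 280,"ty": -84,"tz": -26,"roll": -1.054},{"tx": 280,"ty": -84,"tz": -26,"roll": -1.054}], grip=95)

```text
t: 1.3
eef_pos: [467.0, -391.2, 240.6]
tcp_rot: [-3.141, 0.0, 1.448]
ft_force: [0.5, -1.6, -0.6]
opening: 0.999
grip_force: 0.0
```

```bash
python3 - <<'E'
from h import *
s=env.state();print(s["t"],s["joints"],s["eef_pos"],s["tcp_rot"])
w=optics.read_camera("wrist");t=optics.read_camera("top");np.save("w1.npy",w,allow_pickle=True)
print(np.linalg.inv(w["view"])[:3].round(2).tolist())
for n,X in(("rim",(466.5,-391,130)),("h",(506,-349,87)),("top",(0,0,0))): print(n,proj(w,X))
a=w["pixels"];cv2.imwrite("pics/w1.png",a)
b=t["pixels"][150:300,215:435]
cv2.imwrite("pics/w1b.png",np.vstack([cv2.resize(a,(400,300)),cv2.resize(b,(400,273))]))
cv2.imwrite("pics/w1c.png",np.hstack([cv2.resize(a,(400,300)),cv2.resize(b,(400,300),interpolation=cv2.INTER_CUBIC)]))
E
```

```text
1.3 [-8.05674840e-01  4.44123271e-01  1.56682957e+00 -1.12289024e-04
  1.13068516e+00 -6.82854604e-01] [ 466.95140975 -391.17701834  240.59595203] [-3.14149337e+00  5.01925182e-05  1.44802394e+00]
[[0.99, -0.12, -0.03, 475.0], [-0.12, -0.96, -0.27, -314.99], [-0.0, 0.27, -0.96, 410.58]]
rim [319.96360268 233.82619422]
h [364.52653668 160.29241683]
top [-334.97690892 -220.28088039]
```

View pics/w1c.png

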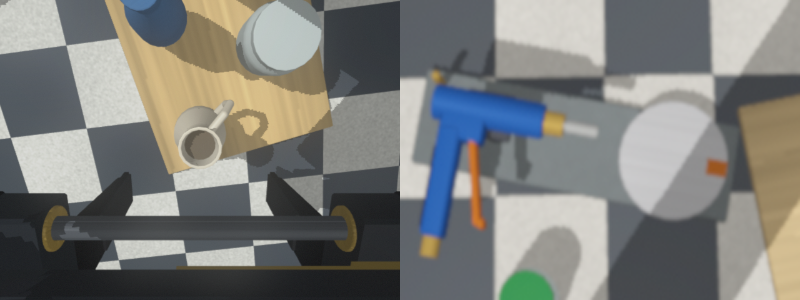

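The wrist view shows the jug rim at (321.6,235), where predicted, and the handle end near (367,168). In the top view, the wheel centre is at (365.7,230), the mark at (389.4,233.5) and the nozzle tip at (323.4,215.5).

```bash
python3 - <<'E'
from h import *
T=np.load("top0.npy",allow_pickle=True).item();S=np.load("scene0.npy",allow_pickle=True).item();w=np.load("w1.npy",allow_pickle=True).item()
r=lambda n,v:print(n,np.round(v,1))
r("rim w/T",tri(w,(321.6,235),T,(553.1,275.3)));r("rim",plane(w,(321.6,235),130));r("h",plane(w,(367,168),87));r("h tri",tri(w,(366,169),T,(516.9,255.9)))
W=tri(T,(365.7,230),S,(262,244));r("wheel",W);W=plane(T,(365.7,230),30);r("wheel",W)
n=plane(T,(323.4,215.5),100);r("noz",n);m=plane(T,(389.4,233.5),30);nip=plane(T,(231,273.1),100);b=plane(T,(299.2,211.4),104);r("nip",nip);r("b",b)
for k,(p,q) in dict(wn=(W,n),wm=(m,W),wb=(W,b)).items(): d=q-p;print(k,np.hypot(*d[:2]),np.degrees(np.arctan2(d[1],d[0]))-90)
E
```

```text
rim w/T [ 467.1 -391.3  133.4]
rim [ 467.5 -392.   130. ]
h [ 507.3 -355.1   87. ]
h tri [ 508.1 -358.    68.8]
wheel [567.5 -74.4  22.8]
wheel [567.4 -76.3  30. ]
noz [584.6   8.4 100. ]
nip [479.6 178.8 100. ]
b [592.1  53.2 104. ]
wn 86.44887509564064 -11.432449326774332
wm 47.7746384159096 -9.249781167317764
wb 131.80103030751272 -10.784804230783436
```

>>> step_arm(moves=[{"tz": 35},{"tz": 70},{"tz": 100},{"tz": 125},{"tz": 140},{"tz": 149},{"tz": 149},{"tz": 149}])

```text
validation failed for argument at $.mo...
```

>>> step_arm(moves=[{"tz": 0},{"tz": 0},{"tz": 0},{"tz": 0},{"tz": 0},{"tz": 0},{"tz": 0},{"tz": 0}], grip=35)

```text
validation failed for argument at $.mo...
```

>>> step_arm(moves=[{"tx": 0,"ty": 0,"tz": 35,"roll": 0},{"tx": 0,"ty": 0,"tz": 70,"roll": 0},{"tx": 0,"ty": 0,"tz": 100,"roll": 0},{"tx": 0,"ty": 0,"tz": 125,"roll": 0},{"tx": 0,"ty": 0,"tz": 140,"roll": 0},{"tx": 0,"ty": 0,"tz": 149,"roll": 0},{"tx": 0,"ty": 0,"tz": 149,"roll": 0},{"tx": 0,"ty": 0,"tz": 149,"roll": 0}])

```text
t: 2.07
eef_pos: [466.9, -391.7, 92.1]
tcp_rot: [3.141, 0.0, 1.449]
ft_force: [-0.0, -0.2, 0.8]
opening: 1.002
grip_force: 0.0
```

>>> step_arm(moves=[{"tx": 0,"ty": 0,"tz": 0,"roll": 0},{"tx": 0,"ty": 0,"tz": 0,"roll": 0},{"tx": 0,"ty": 0,"tz": 0,"roll": 0},{"tx": 0,"ty": 0,"tz": 0,"roll": 0},{"tx": 0,"ty": 0,"tz": 0,"roll": 0},{"tx": 0,"ty": 0,"tz": 0,"roll": 0},{"tx": 0,"ty": 0,"tz": 0,"roll": 0},{"tx": 0,"ty": 0,"tz": 0,"roll": 0}], grip=35)

```text
t: 2.73
eef_pos: [467.1, -391.3, 91.7]
tcp_rot: [3.141, 0.0, 1.45]
ft_force: [1.1, -0.2, -0.2]
opening: 0.506
grip_force: 30.0
```

>>> step_arm(moves=[{"tx": 0,"ty": 0,"tz": -5,"roll": 0},{"tx": 0,"ty": 0,"tz": -10,"roll": 0},{"tx": 0,"ty": 0,"tz": -20,"roll": 0},{"tx": 0,"ty": 0,"tz": -30,"roll": 0},{"tx": 0,"ty": 0,"tz": -30,"roll": 0},{"tx": 0,"ty": 0,"tz": -30,"roll": 0}])

```text
t: 3.23
eef_pos: [467.2, -391.5, 122.7]
tcp_rot: [3.14, 0.001, 1.45]
ft_force: [0.4, 0.0, -2.9]
opening: 0.506
grip_force: 30.0
```

```bash
python3 - <<'E'
from h import *
s=env.state();print(s)
a=optics.read_camera("wrist")["pixels"];b=optics.read_camera("scene")["pixels"][90:240,100:260]
cv2.imwrite("pics/w2.png",np.hstack([cv2.resize(a[100:400,120:520],(400,300)),cv2.resize(b,(320,300),interpolation=cv2.INTER_CUBIC)]))
E
```

```text
{'t': 3.2333, 'joints': array([-8.05737204e-01,  5.70779486e-01,  1.69381071e+00, -5.18223041e-05,
        8.75189332e-01, -6.84714927e-01]), 'qvel': array([-3.12367849e-04,  1.84808201e-02,  1.59917743e-02, -1.41311487e-03,
       -9.00092259e-03,  6.85229593e-05]), 'tau': array([ 4.50417458e-02, -6.46170831e+01, -2.28558880e+01,  4.20305575e-02,
        1.90888694e-01,  2.32823895e-04]), 'eef_pos': array([ 467.20459851, -391.47098921,  122.66109463]), 'tcp_rot': array([3.14021341e+00, 1.17757592e-03, 1.44980641e+00]), 'ft_force': array([ 0.39160073,  0.00639238, -2.93505609]), 'moment': array([ 0.02753505, -0.05502197, -0.04564853]), 'grip_force': 29.999803147326745, 'opening': 0.5058849581290736}
```

View pics/w2.png

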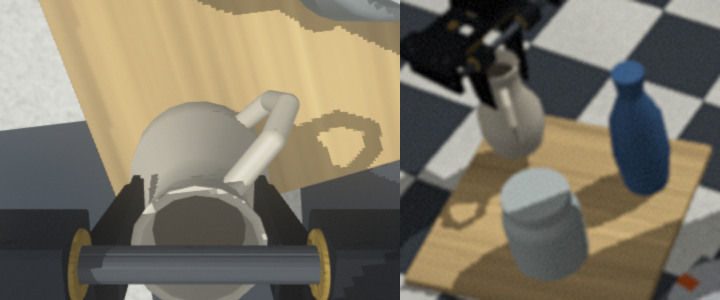

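The jug is held and lifted, hanging upright, with its handle clear of the fingers. The handle's outer middle is near wrist pixel (405,205).

```bash
python3 - <<'E'
from h import *
w=optics.read_camera("wrist")
for p in((405,205),(412,200),(400,210)):
    h=plane(w,p,118); d=h-[467.2,-391.5,118]; print(h.round(1),np.hypot(d[0],d[1]),np.degrees(np.arctan2(d[1],d[0])))
E
```

```text
[ 506.7 -353.7  118. ] 54.642112409303884 43.69967491235004
[ 509.8 -352.   118. ] 58.092224129422625 42.887558191778275
[ 504.5 -355.6  118. ] 51.71290193206733 43.89361798590945
```

>>> step_arm(moves=[{"tx": 0,"ty": 0,"tz": -30,"roll": 0},{"tx": 0,"ty": 0,"tz": -60,"roll": 0},{"tx": 0,"ty": 0,"tz": -95,"roll": 0},{"tx": 0,"ty": 0,"tz": -130,"roll": 0},{"tx": 0,"ty": 0,"tz": -148,"roll": 0.05},{"tx": 15,"ty": 3,"tz": -152,"roll": 0.15},{"tx": 40,"ty": 8,"tz": -152,"roll": 0.26},{"tx": 70,"ty": 14,"tz": -152,"roll": 0.37},{"tx": 105,"ty": 20,"tz": -152,"roll": 0.48},{"tx": 140,"ty": 27,"tz": -152,"roll": 0.59},{"tx": 175,"ty": 33,"tz": -152,"roll": 0.7},{"tx": 205,"ty": 40,"tz": -152,"roll": 0.8}])

```text
t: 4.38
eef_pos: [531.4, -190.4, 273.3]
tcp_rot: [-3.141, 0.0, 0.644]
ft_force: [0.7, 0.3, -2.3]
opening: 0.509
grip_force: 30.0
```

>>> step_arm(moves=[{"tx": 25,"ty": -18,"tz": 0,"roll": 0.11},{"tx": 50,"ty": -36,"tz": 0,"roll": 0.22},{"tx": 75,"ty": -54,"tz": 0,"roll": 0.33},{"tx": 92,"ty": -66,"tz": 0,"roll": 0.44},{"tx": 99,"ty": -71,"tz": 0,"roll": 0.55},{"tx": 99,"ty": -71,"tz": 0,"roll": 0.66},{"tx": 99,"ty": -71,"tz": 0,"roll": 0.78},{"tx": 99,"ty": -71,"tz": 0,"roll": 0.9},{"tx": 99,"ty": -71,"tz": 0,"roll": 1.02},{"tx": 99,"ty": -71,"tz": 0,"roll": 1.14},{"tx": 99,"ty": -71,"tz": 0,"roll": 1.26},{"tx": 99,"ty": -71,"tz": 0,"roll": 1.38}])

```text
t: 5.38
eef_pos: [567.1, -76.1, 273.1]
tcp_rot: [3.141, 0.001, -0.736]
ft_force: [-0.1, 0.3, -2.5]
opening: 0.505
grip_force: 30.0
```

>>> step_arm(moves=[{"tx": 0,"ty": 0,"tz": 0,"roll": 0.12},{"tx": 0,"ty": 0,"tz": 0,"roll": 0.23},{"tx": 0,"ty": 0,"tz": 10,"roll": 0.31},{"tx": 0,"ty": 0,"tz": 35,"roll": 0.338},{"tx": 0,"ty": 0,"tz": 65,"roll": 0.338},{"tx": 0,"ty": 0,"tz": 90,"roll": 0.338},{"tx": 0,"ty": 0,"tz": 110,"roll": 0.338},{"tx": 0,"ty": 0,"tz": 120,"roll": 0.338},{"tx": 0,"ty": 0,"tz": 120,"roll": 0.338},{"tx": 0,"ty": 0,"tz": 120,"roll": 0.338}])

```text
t: 6.22
eef_pos: [567.5, -76.2, 153.8]
tcp_rot: [3.141, 0.0, -1.068]
ft_force: [0.8, -0.7, -2.4]
opening: 0.502
grip_force: 30.0
```

```bash
python3 - <<'E'
from h import *
s=env.state();print(s["joints"],s["eef_pos"],s["tcp_rot"])
w=optics.read_camera("wrist");a=w["pixels"];b=optics.read_camera("scene")["pixels"][150:310,200:413];np.save("w3.npy",w,allow_pickle=True)
cv2.imwrite("pics/w3.png",np.hstack([cv2.resize(a,(400,300)),cv2.resize(b,(400,300),interpolation=cv2.INTER_CUBIC)]))
print(proj(w,[567.4,-76.3,30]),proj(w,[559,-123,30]))
E
```

```text
[-2.48793092e-01  4.86273018e-01  1.75715821e+00 -8.25962969e-05
  8.98466936e-01  2.39029734e+00] [567.48251844 -76.19737402 153.82732845] [ 3.14132529e+00  1.61323466e-04 -1.06824268e+00]
[317.2123481  227.51108534] [359.81598257 176.5722103 ]
```

View pics/w3.png

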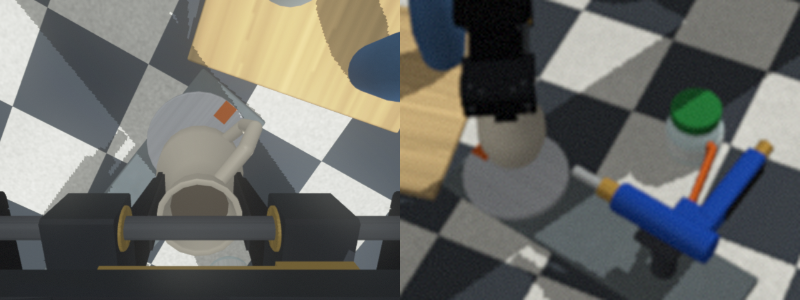

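The wrist view shows the orange mark at (362,178), against a predicted (360,176.6), so the wheel estimate holds. Now I'll lower the jug.

>>> step_arm(moves=[{"tx": 0,"ty": 0,"tz": 12,"roll": 0},{"tx": 0,"ty": 0,"tz": 24,"roll": 0},{"tx": 0,"ty": 0,"tz": 32,"roll": 0},{"tx": 0,"ty": 0,"tz": 37,"roll": 0},{"tx": 0,"ty": 0,"tz": 40,"roll": 0},{"tx": 0,"ty": 0,"tz": 41,"roll": 0},{"tx": 0,"ty": 0,"tz": 42,"roll": 0},{"tx": 0,"ty": 0,"tz": 42,"roll": 0}])

```text
t: 6.98
eef_pos: [567.5, -76.2, 111.9]
tcp_rot: [-3.141, -0.0, -1.068]
ft_force: [-0.6, 0.7, -2.4]
opening: 0.505
grip_force: 30.0
```

>>> step_arm(moves=[{"tx": 0,"ty": 0,"tz": 0.5,"roll": 0},{"tx": 0,"ty": 0,"tz": 1,"roll": 0},{"tx": 0,"ty": 0,"tz": 1,"roll": 0},{"tx": 0,"ty": 0,"tz": 1,"roll": 0}])

```text
t: 7.32
eef_pos: [567.3, -76.2, 110.7]
tcp_rot: [-3.142, -0.0, -1.068]
ft_force: [-0.4, -1.0, -1.7]
opening: 0.507
grip_force: 30.0
```

>>> step_arm(moves=[{"tx": 0,"ty": 0,"tz": 0.5,"roll": 0},{"tx": 0,"ty": 0,"tz": 1,"roll": 0},{"tx": 0,"ty": 0,"tz": 1,"roll": 0},{"tx": 0,"ty": 0,"tz": 1,"roll": 0}])

```text
t: 7.65
eef_pos: [567.3, -76.1, 109.7]
tcp_rot: [-3.142, -0.0, -1.068]
ft_force: [-0.1, -0.3, 0.1]
opening: 0.505
grip_force: 30.0
```

>>> step_arm(moves=[{"tx": 0,"ty": 0,"tz": 0.3,"roll": 0},{"tx": 0,"ty": 0,"tz": 0.3,"roll": 0}])

```text
t: 7.82
eef_pos: [567.4, -76.2, 109.7]
tcp_rot: [-3.141, -0.0, -1.068]
ft_force: [-1.2, -1.0, 4.3]
opening: 0.509
grip_force: 30.0
```

>>> step_arm(moves=[{"tx": 0,"ty": 0,"tz": 0,"roll": 0},{"tx": 0,"ty": 0,"tz": 0,"roll": 0},{"tx": 0,"ty": 0,"tz": 0,"roll": 0},{"tx": 0,"ty": 0,"tz": 0,"roll": 0},{"tx": 0,"ty": 0,"tz": 0,"roll": 0},{"tx": 0,"ty": 0,"tz": 0,"roll": 0},{"tx": 0,"ty": 0,"tz": 0,"roll": 0},{"tx": 0,"ty": 0,"tz": 0,"roll": 0}], grip=95)

```text
t: 8.48
eef_pos: [567.3, -76.1, 109.3]
tcp_rot: [3.142, -0.0, -1.068]
ft_force: [0.8, 1.0, 0.0]
opening: 0.981
grip_force: 0.0
```

>>> step_arm(moves=[{"tx": 0,"ty": 0,"tz": -15,"roll": 0},{"tx": 0,"ty": 0,"tz": -35,"roll": 0},{"tx": 0,"ty": 0,"tz": -65,"roll": 0},{"tx": 0,"ty": 0,"tz": -100,"roll": 0},{"tx": 0,"ty": 0,"tz": -130,"roll": 0},{"tx": 0,"ty": 0,"tz": -140,"roll": 0},{"tx": 0,"ty": 0,"tz": -140,"roll": 0}])

```text
t: 9.07
eef_pos: [568.1, -76.3, 251.9]
tcp_rot: [-3.138, -0.003, -1.068]
ft_force: [0.4, -0.6, 0.3]
opening: 1.001
grip_force: 0.0
```

```bash
python3 - <<'E'
from h import *
s=env.state();print(s["joints"],s["eef_pos"],s["tcp_rot"])
w=optics.read_camera("wrist");a=w["pixels"];b=optics.read_camera("scene")["pixels"][150:310,200:413];np.save("w4.npy",w,allow_pickle=True)
cv2.imwrite("pics/w4.png",np.hstack([cv2.resize(a,(400,300)),cv2.resize(b,(400,300),interpolation=cv2.INTER_CUBIC)]))
for X in([567.4,-76.3,30],[567.4,-76.3,148],[556.5,-133,105],[556.5,-133,30]):print(proj(w,X)*.625)
E
```

```text
[-2.48720323e-01  3.78876803e-01  1.64343013e+00 -3.20456025e-05
  1.11445188e+00  2.39028423e+00] [568.06561687 -76.29270885 251.91112377] [-3.13807977 -0.00332063 -1.0682    ]
[199.31273074 126.87781558]
[199.00350241 147.41895346]
[229.91256345 102.25940339]
[224.32942401  97.24975748]
```

View pics/w4.png

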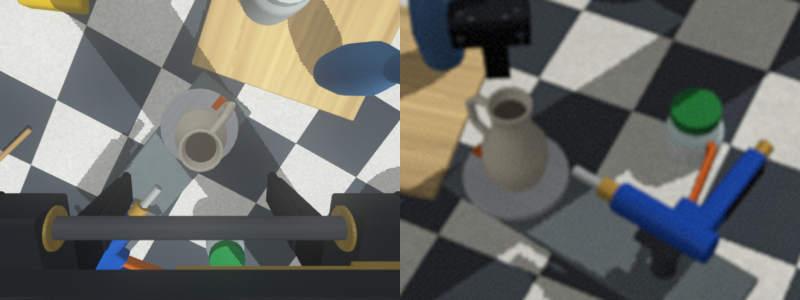

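The jug stands upright on the wheel, rim at (202,149) and handle end at (231,105) in the half-size view, within about 5 mm of prediction. Next I'll hover over the valve.

>>> step_arm(moves=[{"tx": -28,"ty": -12,"tz": 0,"roll": -0.09},{"tx": -60,"ty": -25,"tz": 0,"roll": -0.19},{"tx": -95,"ty": -39,"tz": 0,"roll": -0.29},{"tx": -130,"ty": -54,"tz": 0,"roll": -0.39},{"tx": -165,"ty": -68,"tz": 0,"roll": -0.49},{"tx": -200,"ty": -83,"tz": 0,"roll": -0.59},{"tx": -235,"ty": -97,"tz": 0,"roll": -0.69},{"tx": -270,"ty": -112,"tz": 0,"roll": -0.79},{"tx": -305,"ty": -126,"tz": 10,"roll": -0.89},{"tx": -340,"ty": -141,"tz": 20,"roll": -0.99},{"tx": -375,"ty": -155,"tz": 35,"roll": -1.09},{"tx": -405,"ty": -168,"tz": 50,"roll": -1.178}])

```text
t: 10.17
eef_pos: [518.1, 361.7, 196.5]
tcp_rot: [3.141, 0.003, 0.116]
ft_force: [1.0, -0.4, 0.4]
opening: 1.002
grip_force: 0.0
```

>>> step_arm(moves=[{"tx": 0,"ty": 0,"tz": 0,"roll": 0},{"tx": 0,"ty": 0,"tz": 0,"roll": 0}])

```text
t: 10.33
eef_pos: [517.9, 360.6, 196.0]
tcp_rot: [3.139, 0.005, 0.112]
ft_force: [-0.2, -0.3, 0.5]
opening: 0.999
grip_force: 0.0
```

```bash
python3 - <<'E'
from h import *
s=env.state();print(s["joints"],s["eef_pos"],s["tcp_rot"])
w=optics.read_camera("wrist");a=w["pixels"];np.save("w5.npy",w,allow_pickle=True)
cv2.imwrite("pics/w5.png",a)
for k,lo,hi in(("red",(0,160,50),(6,255,255)),("brass",(14,110,80),(26,255,255))):
    for b in blobs(w,lo,hi,60): print(k,b[0],b[1],b[2],b[3])
print(proj(w,[520,360,55]))
E
```

```text
[ 5.03605286e-01  5.19592993e-01  1.56102933e+00 -1.58651594e-04
  1.06615773e+00  1.96249324e+00] [517.94264866 360.58100861 195.99520287] [3.13948432 0.00474166 0.11198045]
red 288 [310.6 223.6] [302 211  19  26] ((311.0, 223.5), (25.0, 18.0), 90.0)
brass 536 [576.5  64.8] [555  55  44  20] ((576.31640625, 65.21969604492188), (13.627840042114258, 44.60540771484375), 76.75948333740234)
brass 183 [318.  169.8] [299 167  39   6] ((318.0, 169.5), (38.0, 5.0), 0.0)
brass 1411 [ 82.8 365.7] [ 67 329  41  73] ((86.14420318603516, 365.0176086425781), (36.316314697265625, 73.8916015625), 6.952957630157471)
brass 1344 [554.8 366. ] [531 329  40  73] ((551.3873901367188, 364.953857421875), (73.85941314697266, 35.298362731933594), 83.21102905273438)
brass 1336 [576.8 425.5] [474 419 166  12] ((556.5, 424.5), (11.0, 165.0), 90.0)
brass 410 [345.2 428.4] [287 426 115   5] ((344.0, 428.0), (114.0, 4.0), -0.0)
[319.89897262 218.19681012]
```

View pics/w5.png

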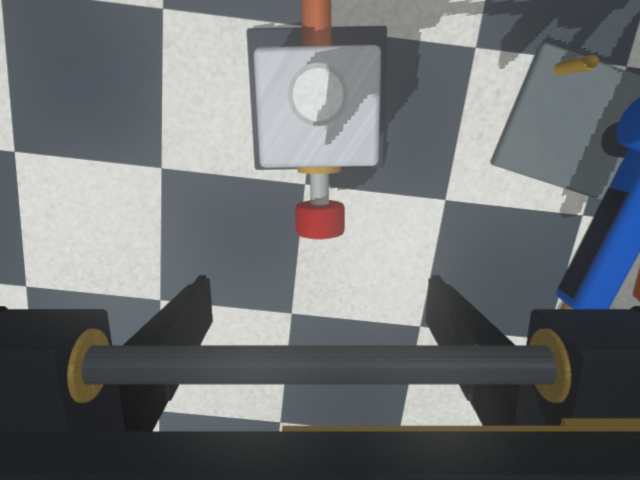

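The valve view is well aligned: the red knob spans columns 295–345 (centre 320) and rows 200–238.

```bash
python3 - <<'E'
from h import *
w=np.load("w5.npy",allow_pickle=True).item()
T=np.load("top0.npy",allow_pickle=True).item()
for r,z in((201,74),(220,74),(230,74),(238,55),(167,85)): print(r,z,plane(w,(320,r),z).round(1))
print(tri(w,(320,169.8),T,(140.7,233.9)))
for x in(518,522):print(proj(w,[x-12,360,74]),proj(w,[x+12,360,74]),proj(T,[x,360,55]))
m=cv2.inRange(cv2.cvtColor(w["pixels"],cv2.COLOR_BGR2HSV),np.array((0,120,40)),np.array((8,255,255)))[190:250,290:350]|cv2.inRange(cv2.cvtColor(w["pixels"],cv2.COLOR_BGR2HSV),np.array((172,120,40)),np.array((180,255,255)))[190:250,290:350]
ys,xs=np.nonzero(m);print(xs.min()+290,xs.max()+290,ys.min()+190,ys.max()+190, w["pixels"][200:242:3,320].tolist())
E
```

```text
201 74 [536.9 362.   74. ]
220 74 [523.2 360.4  74. ]
230 74 [515.8 359.5  74. ]
238 55 [504.4 358.1  55. ]
167 85 [561.9 364.9  85. ]
[558.90159629 363.11888981  61.84697486]
[317.83689008 242.86776102] [321.61978149 210.79942716] [142.3547163 255.9550527]
[318.45598006 237.61961031] [322.26656555 205.31650819] [142.43757502 253.90232073]
296 341 206 238 [[123, 123, 122], [123, 122, 122], [65, 65, 113], [63, 66, 139], [66, 69, 172], [66, 68, 174], [66, 68, 174], [65, 68, 174], [66, 69, 174], [65, 68, 174], [68, 71, 175], [67, 69, 174], [68, 71, 175], [145, 152, 192]]
```

>>> step_arm(moves=[{"tx": 4,"ty": 0,"tz": 35,"roll": 0},{"tx": 4,"ty": 0,"tz": 70,"roll": 0},{"tx": 4,"ty": 0,"tz": 105,"roll": 0},{"tx": 4,"ty": 0,"tz": 135,"roll": 0},{"tx": 4,"ty": 0,"tz": 152,"roll": 0},{"tx": 4,"ty": 0,"tz": 159,"roll": 0},{"tx": 4,"ty": 0,"tz": 159,"roll": 0}])

```text
t: 10.97
eef_pos: [523.3, 358.6, 39.0]
tcp_rot: [3.14, 0.002, 0.108]
ft_force: [0.2, -0.7, 0.4]
opening: 0.999
grip_force: 0.0
```

>>> step_arm(moves=[{"tx": 0,"ty": 0,"tz": 0,"roll": 0},{"tx": 0,"ty": 0,"tz": 0,"roll": 0},{"tx": 0,"ty": 0,"tz": 0,"roll": 0},{"tx": 0,"ty": 0,"tz": 0,"roll": 0},{"tx": 0,"ty": 0,"tz": 0,"roll": 0},{"tx": 0,"ty": 0,"tz": 0,"roll": 0},{"tx": 0,"ty": 0,"tz": 0,"roll": 0},{"tx": 0,"ty": 0,"tz": 0,"roll": 0}], grip=30)

```text
t: 11.63
eef_pos: [523.4, 360.2, 40.4]
tcp_rot: [3.142, -0.0, 0.11]
ft_force: [-0.1, -0.0, -0.3]
opening: 0.493
grip_force: 0.0
```

>>> step_arm(moves=[{"tx": 0,"ty": 0,"tz": 1,"roll": 0},{"tx": 0,"ty": 0,"tz": 2,"roll": 0},{"tx": 0,"ty": 0,"tz": 2,"roll": 0},{"tx": 0,"ty": 0,"tz": 2,"roll": 0}])

```text
t: 11.97
eef_pos: [523.5, 360.5, 39.0]
tcp_rot: [-3.141, -0.001, 0.11]
ft_force: [-1.7, 0.8, 7.2]
opening: 0.393
grip_force: 30.0
```

>>> step_arm(moves=[{"tx": -4,"ty": 0,"tz": -1,"roll": 0},{"tx": -10,"ty": 0,"tz": -1,"roll": 0},{"tx": -17,"ty": 0,"tz": -1,"roll": 0},{"tx": -24,"ty": 0,"tz": -1,"roll": 0},{"tx": -30,"ty": 0,"tz": -1,"roll": 0},{"tx": -33,"ty": 0,"tz": -1,"roll": 0},{"tx": -35,"ty": 0,"tz": -1,"roll": 0},{"tx": -35.5,"ty": 0,"tz": -1,"roll": 0},{"tx": -35.5,"ty": 0,"tz": -1,"roll": 0},{"tx": -35.5,"ty": 0,"tz": -1,"roll": 0}])

```text
t: 12.8
eef_pos: [490.6, 356.3, 39.2]
tcp_rot: [-3.141, -0.005, 0.11]
ft_force: [15.2, -2.9, -7.9]
opening: 0.39
grip_force: 30.0
```

>>> step_arm(moves=[{"tx": 0,"ty": 0,"tz": 0,"roll": 0},{"tx": 0,"ty": 0,"tz": 0,"roll": 0},{"tx": 0,"ty": 0,"tz": 0,"roll": 0},{"tx": 0,"ty": 0,"tz": 0,"roll": 0},{"tx": 0,"ty": 0,"tz": 0,"roll": 0},{"tx": 0,"ty": 0,"tz": 0,"roll": 0},{"tx": 0,"ty": 0,"tz": 0,"roll": 0},{"tx": 0,"ty": 0,"tz": 0,"roll": 0}], grip=95)

```text
t: 13.47
eef_pos: [488.0, 356.3, 39.3]
tcp_rot: [3.142, -0.0, 0.11]
ft_force: [0.7, 0.3, -0.2]
opening: 0.897
grip_force: 0.0
```

>>> step_arm(moves=[{"tx": 0,"ty": 0,"tz": -30,"roll": 0},{"tx": 0,"ty": 0,"tz": -65,"roll": 0},{"tx": 0,"ty": 0,"tz": -100,"roll": 0},{"tx": 0,"ty": 0,"tz": -135,"roll": 0},{"tx": 0,"ty": 0,"tz": -158,"roll": 0},{"tx": 0,"ty": 0,"tz": -158,"roll": 0}])

```text
t: 13.97
eef_pos: [489.5, 357.2, 202.5]
tcp_rot: [-3.138, -0.007, 0.11]
ft_force: [-0.4, -0.2, 0.3]
opening: 1.003
grip_force: 0.0
```

```bash
python3 - <<'E'
from h import *
s=env.state();print(s["t"],s["eef_pos"],s["tcp_rot"])
for n in("wrist","top"):
    w=optics.read_camera(n);np.save(n+"6.npy",w,allow_pickle=True)
    h=cv2.cvtColor(w["pixels"],cv2.COLOR_BGR2HSV)
    for b in blobs(w,(0,160,50),(6,255,255),60): print(n,b[0],b[1],b[2])
    for X in([487.2,356.4,60],[522,360,60]):print(proj(w,X))
E
```

```text
13.9667 [489.52065667 357.2012547  202.54443057] [-3.13844136 -0.00731904  0.10992657]
wrist 428 [311.9 228. ] [301 216  23  27]
[320.49537443 225.45415379]
[320.91755275 179.97797494]
top 116 [146.7 270.4] [142 265  11  12]
[142.58611354 271.64286365]
[141.44672885 253.62447143]
```

The valve is out; the stop was felt at 15 N. Now to the trigger.

>>> step_arm(moves=[{"tx": 3,"ty": 30,"tz": 0,"roll": 0.05},{"tx": 6,"ty": 65,"tz": 0,"roll": 0.1},{"tx": 10,"ty": 100,"tz": 0,"roll": 0.15},{"tx": 14,"ty": 135,"tz": 0,"roll": 0.2},{"tx": 17,"ty": 168,"tz": 0,"roll": 0.25},{"tx": 20,"ty": 192,"tz": 0,"roll": 0.3},{"tx": 20,"ty": 200,"tz": 0,"roll": 0.3},{"tx": 20,"ty": 200,"tz": 0,"roll": 0.3},{"tx": 20,"ty": 200,"tz": 0,"roll": 0.3}])

```text
t: 14.82
eef_pos: [529.5, 159.9, 196.5]
tcp_rot: [3.141, 0.001, -0.19]
ft_force: [-0.2, 0.1, -0.4]
opening: 0.997
grip_force: 0.0
```

```bash
python3 - <<'E'
from h import *
s=env.state();print(s["t"],s["eef_pos"],s["tcp_rot"])
w=optics.read_camera("wrist");np.save("w7.npy",w,allow_pickle=True)
c,sn=np.cos(-.19),np.sin(-.19);R=np.array([[c,-sn],[sn,c]]);O=np.array([559.4,149.1])
im=w["pixels"].copy()
for n,X in dict(grip=(-30,12,114),trg=(-30,-24,110),nip=(-93,12,100),hinge=(25,-10,110),sq=(-30,5,114),noz=(50,-135,106)).items():
    p=proj(w,np.r_[O+R@X[:2],X[2]]);print(n,p.round(1));cv2.drawMarker(im,tuple(int(v) for v in p),(0,255,255),0,12,1)
cv2.imwrite("pics/w7.png",im)
T=np.load("top6.npy",allow_pickle=True).item()["pixels"];cv2.imwrite("pics/t6.png",T)
E
```

```text
14.8167 [529.52729143 159.94015205 196.4683085 ] [ 3.14118683e+00  1.47648733e-03 -1.89664654e-01]
grip [307.5 241. ]
trg [364.1 239.3]
nip [308.5 321.5]
hinge [343.7 151.4]
sq [318.6 241. ]
noz [554.2 108.4]
```

View pics/w7.png

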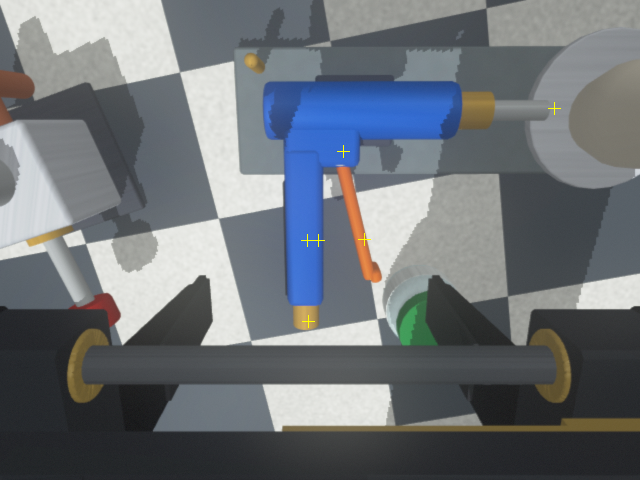

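The overlay fits: the grip axis is at column 305 (predicted 307.5) and the trigger at (362,239), parallel to the tool. Now I'll descend and squeeze.

>>> step_arm(moves=[{"tx": 0,"ty": -1,"tz": 30,"roll": 0},{"tx": 0,"ty": -1,"tz": 60,"roll": 0},{"tx": 0,"ty": -1,"tz": 85,"roll": 0},{"tx": 0,"ty": -1,"tz": 105,"roll": 0},{"tx": 0,"ty": -1,"tz": 115,"roll": 0},{"tx": 0,"ty": -1,"tz": 115,"roll": 0},{"tx": 0,"ty": -1,"tz": 115,"roll": 0}])

```text
t: 15.45
eef_pos: [530.1, 161.5, 82.5]
tcp_rot: [3.141, 0.0, -0.189]
ft_force: [0.8, -0.9, -0.0]
opening: 0.998
grip_force: 0.0
```

>>> step_arm(moves=[{"tx": 0,"ty": 0,"tz": 0,"roll": 0},{"tx": 0,"ty": 0,"tz": 0,"roll": 0},{"tx": 0,"ty": 0,"tz": 0,"roll": 0},{"tx": 0,"ty": 0,"tz": 0,"roll": 0},{"tx": 0,"ty": 0,"tz": 0,"roll": 0},{"tx": 0,"ty": 0,"tz": 0,"roll": 0},{"tx": 0,"ty": 0,"tz": 0,"roll": 0},{"tx": 0,"ty": 0,"tz": 0,"roll": 0},{"tx": 0,"ty": 0,"tz": 0,"roll": 0},{"tx": 0,"ty": 0,"tz": 0,"roll": 0}], grip=30)

```text
t: 16.28
eef_pos: [529.4, 162.2, 82.0]
tcp_rot: [-3.14, 0.001, -0.191]
ft_force: [-3.0, 15.1, -3.0]
opening: 0.396
grip_force: 30.0
```

>>> step_arm(moves=[{"tx": 0,"ty": 0,"tz": 0,"roll": 0},{"tx": 0,"ty": 0,"tz": 0,"roll": 0},{"tx": 0,"ty": 0,"tz": 0,"roll": 0},{"tx": 0,"ty": 0,"tz": 0,"roll": 0},{"tx": 0,"ty": 0,"tz": 0,"roll": 0},{"tx": 0,"ty": 0,"tz": 0,"roll": 0},{"tx": 0,"ty": 0,"tz": 0,"roll": 0},{"tx": 0,"ty": 0,"tz": 0,"roll": 0},{"tx": 0,"ty": 0,"tz": 0,"roll": 0},{"tx": 0,"ty": 0,"tz": 0,"roll": 0},{"tx": 0,"ty": 0,"tz": 0,"roll": 0},{"tx": 0,"ty": 0,"tz": 0,"roll": 0}])

```text
t: 17.28
eef_pos: [529.4, 162.2, 82.0]
tcp_rot: [-3.14, 0.001, -0.191]
ft_force: [-3.1, 13.6, -2.0]
opening: 0.395
grip_force: 30.0
```

>>> step_arm(moves=[{"tx": 0,"ty": 0,"tz": 0,"roll": 0},{"tx": 0,"ty": 0,"tz": 0,"roll": 0},{"tx": 0,"ty": 0,"tz": 0,"roll": 0},{"tx": 0,"ty": 0,"tz": 0,"roll": 0},{"tx": 0,"ty": 0,"tz": 0,"roll": 0},{"tx": 0,"ty": 0,"tz": 0,"roll": 0},{"tx": 0,"ty": 0,"tz": 0,"roll": 0},{"tx": 0,"ty": 0,"tz": 0,"roll": 0},{"tx": 0,"ty": 0,"tz": 0,"roll": 0},{"tx": 0,"ty": 0,"tz": 0,"roll": 0}], grip=95)

```text
t: 18.12
eef_pos: [530.0, 160.8, 82.3]
tcp_rot: [3.142, 0.0, -0.19]
ft_force: [0.1, -0.9, 0.2]
opening: 0.992
grip_force: 0.0
```

>>> step_arm(moves=[{"tx": 0,"ty": 0,"tz": -25,"roll": 0},{"tx": 0,"ty": 0,"tz": -60,"roll": 0},{"tx": 0,"ty": 0,"tz": -95,"roll": 0},{"tx": 0,"ty": 0,"tz": -115,"roll": 0},{"tx": 0,"ty": 0,"tz": -115,"roll": 0}])

```text
t: 18.53
eef_pos: [531.6, 161.1, 201.7]
tcp_rot: [-3.139, -0.007, -0.19]
ft_force: [-0.6, -0.8, -0.0]
opening: 0.997
grip_force: 0.0
```

```bash
python3 - <<'E'
from h import *
s=env.state();print(s["t"],s["eef_pos"],s["tcp_rot"])
t=optics.read_camera("scene")
for b in blobs(t,(5,170,150),(16,255,255)):print("or",b[0],b[1],b[3])
w=optics.read_camera("wrist")
for b in blobs(w,(5,170,150),(16,255,255)):print("or",b[0],b[1],b[3])
b=blobs(np.load("w7.npy",allow_pickle=True).item(),(5,170,150),(16,255,255));print([(q[0],q[1],q[3]) for q in b])
d=np.array([488.0,356.3])-s["eef_pos"][:2];y=s["tcp_rot"][2];print(d@[np.cos(y),np.sin(y)],d@[np.sin(y),-np.cos(y)],.11-y)
E
```

```text
18.5333 [531.58348232 161.07845184 201.70376626] [-3.13904401 -0.00661578 -0.19002586]
or 101 [361.6 240.3] ((361.5000305175781, 241.00003051757812), (4.110960960388184, 30.674089431762695), 18.434947967529297)
or 897 [359.7 232. ] ((357.5313720703125, 226.5989990234375), (116.68921661376953, 14.299455642700195), 72.42015075683594)
[(np.int32(892), array([357.9, 231.1]), ((355.53436279296875, 225.1075439453125), (118.25221252441406, 14.327351570129395), 72.27676391601562))]
-79.67323452568274 -183.4751985877078 0.30002585866232645
```

>>> step_arm(moves=[{"tx": -12,"ty": -28,"tz": 0,"roll": -0.05},{"tx": -26,"ty": -60,"tz": 0,"roll": -0.1},{"tx": -40,"ty": -94,"tz": 0,"roll": -0.15},{"tx": -54,"ty": -127,"tz": 0,"roll": -0.2},{"tx": -68,"ty": -160,"tz": 0,"roll": -0.25},{"tx": -78,"ty": -180,"tz": 0,"roll": -0.3},{"tx": -78,"ty": -184,"tz": 0,"roll": -0.3},{"tx": -78,"ty": -184,"tz": 0,"roll": -0.3},{"tx": -78,"ty": -184,"tz": 0,"roll": -0.3}])

```text
t: 19.38
eef_pos: [488.1, 355.4, 196.0]
tcp_rot: [3.141, 0.002, 0.109]
ft_force: [-0.7, 0.1, 0.5]
opening: 1.001
grip_force: 0.0
```

>>> step_arm(moves=[{"tx": 0,"ty": 0,"tz": 35,"roll": 0},{"tx": 0,"ty": 0,"tz": 70,"roll": 0},{"tx": 0,"ty": 0,"tz": 105,"roll": 0},{"tx": 0,"ty": 0,"tz": 135,"roll": 0},{"tx": 0,"ty": 0,"tz": 153,"roll": 0},{"tx": 0,"ty": 0,"tz": 158,"roll": 0},{"tx": 0,"ty": 0,"tz": 158,"roll": 0},{"tx": 0,"ty": 0,"tz": 158,"roll": 0}])

```text
t: 20.05
eef_pos: [489.0, 355.5, 40.0]
tcp_rot: [-3.141, -0.001, 0.108]
ft_force: [0.8, -0.5, 0.6]
opening: 0.998
grip_force: 0.0
```

>>> step_arm(moves=[{"tx": 0,"ty": 0,"tz": 0,"roll": 0},{"tx": 0,"ty": 0,"tz": 0,"roll": 0},{"tx": 0,"ty": 0,"tz": 0,"roll": 0},{"tx": 0,"ty": 0,"tz": 0,"roll": 0},{"tx": 0,"ty": 0,"tz": 0,"roll": 0},{"tx": 0,"ty": 0,"tz": 0,"roll": 0},{"tx": 0,"ty": 0,"tz": 0,"roll": 0},{"tx": 0,"ty": 0,"tz": 0,"roll": 0},{"tx": 0,"ty": 0,"tz": 0,"roll": 0},{"tx": 0,"ty": 0,"tz": 0,"roll": 0},{"tx": 0,"ty": 0,"tz": 0,"roll": 0}], grip=30)

```text
t: 20.97
eef_pos: [488.3, 355.9, 39.2]
tcp_rot: [3.141, 0.0, 0.11]
ft_force: [-0.1, -1.9, -0.4]
opening: 0.393
grip_force: 30.0
```

>>> step_arm(moves=[{"tx": 4,"ty": 0,"tz": 0,"roll": 0},{"tx": 10,"ty": 0,"tz": 0,"roll": 0},{"tx": 17,"ty": 0,"tz": 0,"roll": 0},{"tx": 24,"ty": 0,"tz": 0,"roll": 0},{"tx": 30,"ty": 0,"tz": 0,"roll": 0},{"tx": 33,"ty": 0,"tz": 0,"roll": 0},{"tx": 35,"ty": 0,"tz": 0,"roll": 0},{"tx": 37,"ty": 0,"tz": 0,"roll": 0},{"tx": 37,"ty": 0,"tz": 0,"roll": 0},{"tx": 37,"ty": 0,"tz": 0,"roll": 0}])

```text
t: 21.8
eef_pos: [523.1, 360.3, 39.2]
tcp_rot: [3.141, 0.004, 0.11]
ft_force: [-12.0, 2.6, 6.0]
opening: 0.393
grip_force: 30.0
```

>>> step_arm(moves=[{"tx": 0,"ty": 0,"tz": 0,"roll": 0},{"tx": 0,"ty": 0,"tz": 0,"roll": 0},{"tx": 0,"ty": 0,"tz": 0,"roll": 0},{"tx": 0,"ty": 0,"tz": 0,"roll": 0},{"tx": 0,"ty": 0,"tz": 0,"roll": 0},{"tx": 0,"ty": 0,"tz": 0,"roll": 0},{"tx": 0,"ty": 0,"tz": 0,"roll": 0},{"tx": 0,"ty": 0,"tz": 0,"roll": 0},{"tx": 0,"ty": 0,"tz": 0,"roll": 0},{"tx": 0,"ty": 0,"tz": 0,"roll": 0}], grip=95)

```text
t: 22.63
eef_pos: [525.1, 360.1, 39.3]
tcp_rot: [3.141, -0.0, 0.11]
ft_force: [0.2, -0.5, 0.3]
opening: 0.986
grip_force: 0.0
```

>>> step_arm(moves=[{"tx": 0,"ty": 0,"tz": -30,"roll": 0},{"tx": 0,"ty": 0,"tz": -65,"roll": 0},{"tx": 0,"ty": 0,"tz": -100,"roll": 0},{"tx": 0,"ty": 0,"tz": -135,"roll": 0},{"tx": 0,"ty": 0,"tz": -160,"roll": 0},{"tx": 0,"ty": 0,"tz": -160,"roll": 0},{"tx": 0,"ty": 0,"tz": -160,"roll": 0},{"tx": 0,"ty": 0,"tz": -160,"roll": 0}])

```text
t: 23.3
eef_pos: [524.6, 359.9, 198.5]
tcp_rot: [3.141, 0.001, 0.11]
ft_force: [-0.1, -0.1, -0.8]
opening: 0.999
grip_force: 0.0
```

```bash
python3 - <<'E'
from h import *
s=env.state();print(s["t"],s["eef_pos"])
w=optics.read_camera("wrist");t=optics.read_camera("scene")
for b in blobs(w,(0,160,50),(6,255,255),60):print("wrist red",b[1],b[2])
for z in(74,): print(plane(w,(320,b[2][1]),z),plane(w,(320,b[2][1]+b[2][3]),z))
im=cv2.resize(t["pixels"][100:340,90:410],(800,600))
cv2.imwrite("pics/fin.png",im)
E
```

```text
23.3 [524.63682562 359.89264867 198.45664337]
wrist red [308.2 230.1] [300 219  18  24]
[530.43439903 359.92729793  74.        ] [512.46516392 357.91224039  74.        ]
```

View pics/fin.png

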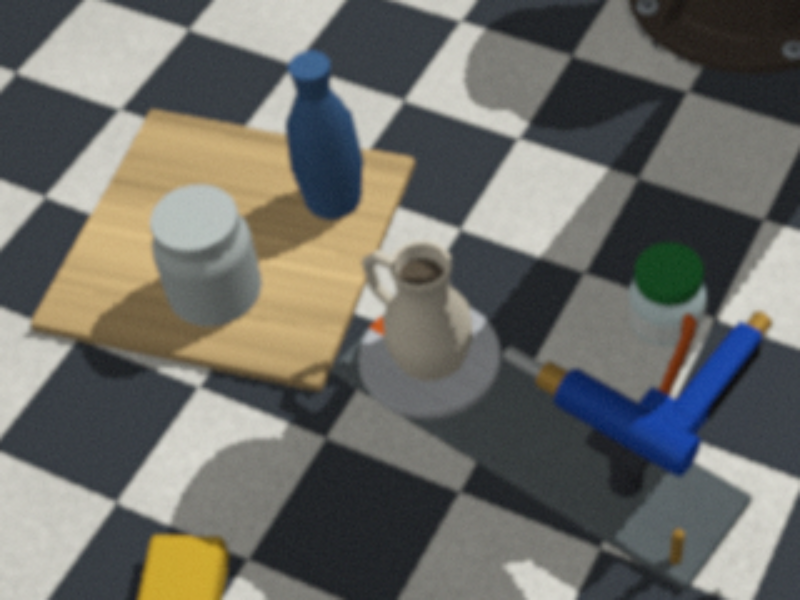

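The final view shows the jug upright on the wheel with its handle over the orange mark, the trigger released and the bystanders in place. The knob is back where it began.

```bash
python3 -c "
from cell import env
print(env.job_done())"
```

```text
the job is handed in; nothing more can be done
None
```

I carried out every step and handed the job in at about 23 s of the 72 s allowed; the hand-in gave no verdict. By the last pictures, the jug stands upright on the wheel with its handle over the orange mark, the trigger has sprung back, the knob is home, and the vase, tub and jar look unmoved.

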